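Draw a thin ceramic plate out over the dryer's edge and lay it on the cooling stand

TASK

The thin white ceramic plate lies flat in the channel of the plate dryer, where its sides cannot be gripped. Press on it lightly from above and slide it out, flat, until about a third of it sticks out over the ledge's front edge; then grip the free end, lift the plate off and lay it gently, flat, centred and lengthwise on the cooling stand, and let go. The plate is brittle: do not press or knock it hard or drop it, and leave the other things on the bench where they are.

Things in the scene. Friction and masses are not known exactly. Their poses are not given: they have to be found in the camera images.
- plate_centre (a point): Centre (half-way up) of the loose, brittle white ceramic plate: 130 mm long (x) by 60 wide (y) by 4 thick (z), even, 80 to 160 g. Starts flat in the channel, x along it, front end 15 to 35 mm inside the ledge's edge, rear under the hood. Pressed or knocked on anything with over 25 N it breaks; 4 to 10 N down drags it well. Firm grip on its long sides is harmless
- dryer_edge (a point): Middle of the front edge of the fixed plate dryer's dark ledge, on the channel floor, 70 mm above the bench. x points level into the dryer along the channel, z up; the plate is drawn out along -x. The ledge is 92 mm wide with an upright front face; before it is free space. With over half its length past the edge, or pressed past the edge, the plate tips off
- channel (a point): Point on the channel's floor 95 mm behind the ledge's edge, axes as dryer_edge. Channel 64 mm wide between grey rails 13 mm wide and 6 mm high that run to the edge. Floor and plate are stiff (1 mm over-travel exceeds 20 N: the measured height is too coarse, feel for contact) and slippery to each other (friction about 0.25); fingertips hold the plate much better
- hood_front (a point): Middle of the lower front edge of the white hood, 120 mm behind the ledge's edge and 14 mm above the channel's floor; axes as dryer_edge. The hood is 120 mm wide and covers the channel from here back 135 mm; its top is 42 mm above the channel's floor (45 with its grille)
- stand_top (a point): Centre of the black rubber top of the fixed cooling stand, 56 mm above the bench, z up. Top and the orange block under it are 100 mm long (x) by 36 wide (y), so fingers fit beside it under the plate's sides; below is a steel foot 150 by 110 mm, 6 high. The plate is to lie with its length along the stand's x (either way round), its centre over this point
- tube_rack: Bystander: white foam rack with 15 orange-capped tubes, 190 x 114 x 114 mm, origin under its centre
- reagent: Bystander: brown bottle, 70 mm wide, 150 mm high, origin under its centre
- beaker: Bystander: glass beaker, 70 mm wide, 90 mm high, origin under its centre
- tip_box: Bystander: blue-lidded pipette tip box, 82 x 122 x 63 mm, origin under its centre
- marker: Bystander: black and red marker pen, 125 mm long (x), 15 mm high, origin under its centre
- dish: Bystander: white dish, 60 mm wide, 16 mm high, origin under its centre
- jar: Bystander: small brown jar, 40 mm wide, 50 mm high, origin under its centre
Mind the look-alikes: they are no part of the job. Of the things shaped like the part that bears plate_centre, the white one is meant.

How it is judged:
By the outcome, as a careful person would: the job done as asked, in the order asked, and still so for the second after the job is handed in, with the robot touching nothing.
It also fails if it takes over 67 s, if anything falls off the work surface, if the arm or the gripper's body presses on something with over 40 N, if the wrist force passes 120 N, or if a joint passes its speed limit or range.

ROBOT

A 7-joint arm with a two-finger parallel gripper is mounted at the origin on the work surface. World frame = base frame: x ahead of the robot, y to its left, z up, the work surface at z = 0. Lengths are in mm, angles in rad, forces in N, time in s.
With the tool pointing down it reaches from about 400 to 875 mm from the base axis. Payload 4.4 kg.
Tool frame: the origin (TCP) lies at the very end of the fingers, on their centre line; the grasp point (between the pads) lies 19 mm behind it; y points along the fingers, x is the direction in which the jaws open and shut, and the axes are right-handed (so a half turn about y gives the same grasp; the last joint's range is limited). The gripper opens to 85 mm and grips with 20 to 120 N. Pads are 22 mm wide; open, the fingers measure 114 mm over their backs; the gripper's body (76 mm by 85 mm) begins 54 mm behind the grasp point. The pads swing forward as they close: fully open they stand 13 mm farther back than shut.
Start: joints at [-1.218, 0.628, 0.038, 1.517, -0.027, 0.996, -0.02], TCP at [264.31, 593.85, 231.313] pointing down, gripper open.
Joint ranges: [-3.06, 3.06], [-0.37, 2.12], [-1.25, 1.32], [0.18, 2.47], [-1.1, 4.24], [0.23, 1.98], [-2.94, 2.94]. Speed limits (rad/s): [2.57, 2.57, 3.14, 3.14, 3.14, 3.14, 3.14].

INTERFACE

Orientations are given as [roll, pitch, yaw] about the fixed x, y, z axes, in that order (R = Rz(yaw) Ry(pitch) Rx(roll)).
In Python, from cell import readout, eyes, finish_job gives the robot as it stands. The module is installed in compiled form; this text tells all that it offers.
- The arm moves only by the tool apply_moves, never from a script. Its argument "commands" is a list that holds one entry, the list of rows, each a list of 6 numbers: the shift along the tool's x, y, z in units of 0.04 m (1.0 is 0.04 m), then the turn, a rotation vector about the tool's x, y, z in units of 5 degrees (1.0 is 5 degrees). A call has 1 to 8 rows; each row shifts and turns the pose as measured when the row begins, along the tool's axes as they then stand; what a row does not reach is not made up. A row lasts 1/12 s, in which the tool goes at most 41.7 mm and 7.16 degrees, less where a joint would pass 70% of its speed; a pose out of reach is approached as far as the arm can. A call with a number of a shift or a turn outside -1 to 1 is refused whole. A call with a gripper value outside its range is refused whole. "claw" is the finger opening in mm, from 0 to 85.4, set as the call begins (left out, the last holds). The fingers move at their own pace and stop on an object; the grip force is fixed at half the most. Time passes only in rows, so rows that do not move let the fingers close. It gives the time, the measured TCP pose, the force and the opening at its end, in the units of the state.
- readout.read_state(): the state, without advancing time (a new reading comes with each control period).
- eyes.get_image(name): name is "scene" or "top" or "wrist"; returns a dict with "image" (420x560x3 uint8, red, green, blue), "mtx" (3x3 intrinsics, pixels), "k1" (the pictures are not rectified: a ray, as slopes to the right and down, at radius r is drawn at 1 + k1 r^2 times it, then the intrinsics apply), "rvec" (rotation vector, rad) and "tvec" (3), from world to camera coordinates, as OpenCV has them. Camera axes: x right, y down, z forward; pixel columns grow to the right and rows downward; lengths in mm; the calibration is good to about 2 mm. A picture is of the moment at which its call begins. There is no depth.
- finish_job(): hands the job in, once; it reports no verdict.
The state is a dict: "clock": time; "qpos": joint angles; "qd": joint speeds; "tau": joint torques, N m; "eef_pos": TCP position; "tool_rot": TCP orientation; "force": force on the tool from outside, world axes, zero at the start; "torque": the same for the moment, N m; "width": finger opening in mm.
Only numpy, scipy, OpenCV 4.12 (cv2) and the standard library are available. Lean on these libraries where they do the work, as an engineer would, in place of code of your own. Each camera call takes 0.05 s, during which the arm holds its last target. There are 200 camera calls.

## Working session

There is one attempt and no reset: what is moved stays moved. The work goes in short steps, Python scripts to look and compute and a tool call to move; the robot and the scene stay as the last step left them, time stands still between calls to the robot, and variables do not carry over. Pictures are saved under pics/ and viewed, about 8 in all and at most 12, crops included, and the job is handed in when it is done.

Besides the shell and the picture viewer there is one more tool, called after "Request:" in YAML: its name, and indented under it one key for each argument. apply_moves: Moves the arm, as the interface text tells. Shifts and turns lie within -1 to 1; 1 stands for 0.04 m of shift or 5 degrees of turn. Its arguments: {"type":"object","properties":{"commands":{"type":"array"},"claw":{"type":"number"}},"required":["commands"]}

```bash
mkdir -p pics; cat > h.py <<'E'
import numpy as np, cv2
from cell import readout, eyes
from scipy.spatial.transform import Rotation as R
def snap(name,fn):
    d=eyes.get_image(name); np.savez(f'{fn}.npz',**d)
    cv2.imwrite(f'pics/{fn}.png',d['image'][:,:,::-1]); return d
def load(fn): return np.load(f'{fn}.npz')
def ray(d,u,v):
    K=d['mtx']; p=np.array([(u-K[0,2])/K[0,0],(v-K[1,2])/K[1,1]]); k=float(d['k1'])
    q=p.copy()
    for _ in range(30): q=p/(1+k*(q@q))
    M=cv2.Rodrigues(np.float64(d['rvec']))[0]; t=np.float64(d['tvec']).ravel()
    return -M.T@t, M.T@np.array([q[0],q[1],1])
def at(d,u,v,z):
    o,r=ray(d,u,v); return o+r*(z-o[2])/r[2]
def proj(d,P):
    M=cv2.Rodrigues(np.float64(d['rvec']))[0]; c=M@np.float64(P)+np.float64(d['tvec']).ravel()
    q=c[:2]/c[2]; q=q*(1+float(d['k1'])*(q@q)); return d['mtx'][:2,:2]@q+d['mtx'][:2,2]
def st():
    s=readout.read_state(); return s
E
python3 - <<'E'
from h import *
for n in('top','scene','wrist'):
    d=snap(n,n+'0'); print(n,d['mtx'].tolist(),d['k1'],d['rvec'],d['tvec'],ray(d,280,210))
s=st(); print(s)
a=load('top0')['image'];b=load('scene0')['image']
E
```

```text
top [[423.60471145066396, 0.0, 281.04666900174925], [0.0, 423.60471145066396, 212.3300533928065], [0.0, 0.0, 1.0]] -0.034173753478067004 [ 2.14952462 -2.08941408  0.20174536] [ -23.56463459  510.41500973 1152.39288529] (array([ 281.75025734,  -14.90161821, 1228.61013771]), array([ 0.19602352,  0.00746667, -0.98058931]))
scene [[462.0548772717732, 0.0, 279.66145407518144], [0.0, 462.0548772717732, 208.25887197524682], [0.0, 0.0, 1.0]] -0.06549494429183539 [ 0.85613486  2.45133848 -1.15804567] [ 415.55050658 -151.86955017 1624.13543004] (array([1183.85510425,  786.58422063,  901.85078305]), array([-0.49257332, -0.59596352, -0.63420324]))
wrist [[300.5300524795516, 0.0, 279.62045201156315], [0.0, 300.5300524795516, 214.07516701762256], [0.0, 0.0, 1.0]] -0.05002073554524389 [-2.3883012  -1.55273853 -0.25975485] [-649.53941184  -43.14201513  381.00209525] (array([187.00880921, 628.46804074, 372.80142787]), array([ 0.28804601, -0.12861634, -0.94903783]))
{'clock': 0.15, 'qpos': array([-1.21779217,  0.62911827,  0.03848503,  1.51809353, -0.02699853,
        0.99633254, -0.01999476]), 'qd': array([ 6.01455109e-05, -2.00135470e-03, -8.28396757e-05, -4.25397893e-03,
        5.08462169e-04,  5.61018882e-04,  2.09174626e-04]), 'tau': array([ 3.60035112e-03, -5.63795221e+01,  1.22789450e+00, -1.93648624e+01,
        1.10386487e-02,  7.44923920e-03,  5.29228117e-06]), 'eef_pos': array([264.13657749, 593.40916991, 230.6253238 ]), 'tool_rot': array([-1.57082418e+00,  1.43254907e-03,  1.15196957e+00]), 'force': array([0.82669691, 0.83910925, 0.62080768]), 'torque': array([-0.00341799,  0.03844978,  0.00934345]), 'width': 85.56991892751698}
```

View pics/top0.png

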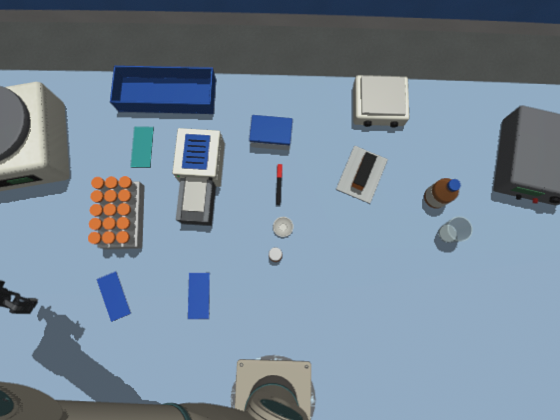

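View pics/scene0.png

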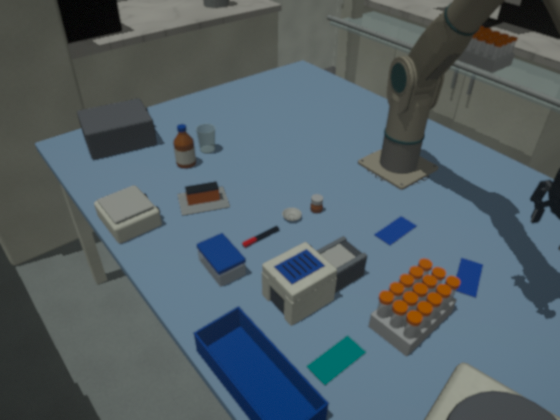

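```bash
python3 - <<'E'
from h import *
a=cv2.imread('pics/top0.png')
c1=cv2.resize(a[125:235,160:235],None,fx=5.3,fy=5.3,interpolation=cv2.INTER_CUBIC)
c2=cv2.resize(a[140:215,325:400],None,fx=5.3,fy=5.3,interpolation=cv2.INTER_CUBIC)
o=np.zeros((600,800,3),np.uint8); o[:c1.shape[0],:c1.shape[1]]=c1; o[:c2.shape[0],400:400+c2.shape[1]]=c2
cv2.imwrite('pics/crop1.png',o)
E
```

```text
(no output)
```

View pics/crop1.png

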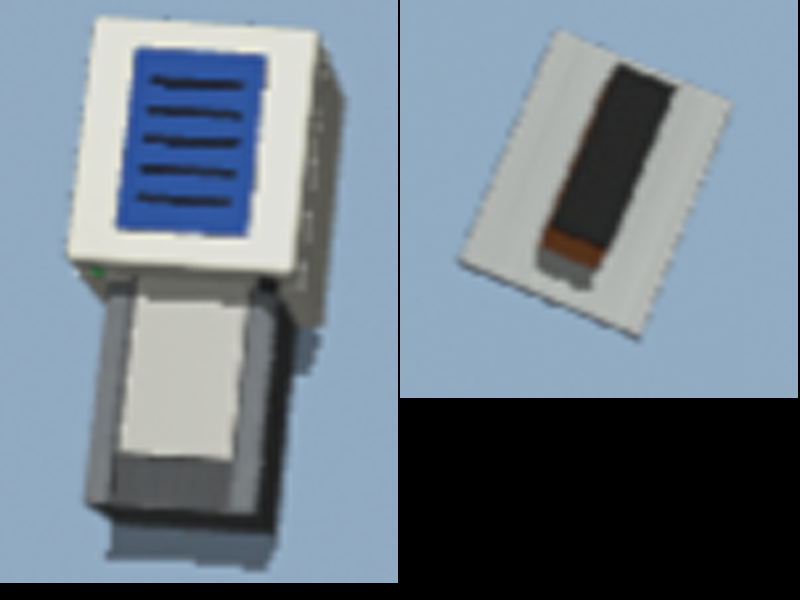

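```bash
python3 - <<'E'
from h import *
d=load('top0')
f=lambda X,Y,z,o=(160,125,0): at(d,o[0]+(X-o[2]+.5)/5.3-.5,o[1]+(Y+.5)/5.3-.5,z)
S=(325,140,400)
for n,p in dict(railL=(88,502,76),railR=(252,513,76),fe=(170,508,71),hFL=(68,258,112),hFR=(293,272,112),hBL=(97,18,112),hBR=(317,32,112),rLb=(110,284,76),rRb=(274,290,76),pFL=(120,455,74),pFR=(232,460,74),pBL=(138,290,74),pBR=(247,295,74)).items(): print(n,f(*p).round(1))
for p in((622,65),(675,88),(607,247),(553,232)): print('st',f(*p,56,S).round(1))
for p in((557,30),(732,103),(640,338),(462,262)): print('foot',f(*p,6,S).round(1))
E
```

```text
railL [477.7 280.4  76. ]
railR [474.4 194.2  76. ]
fe [476.6 238.3  71. ]
hFL [599.2 291.3 112. ]
hFR [594.9 174.3 112. ]
hBL [731.2 286.4 112. ]
hBR [726.3 169.4 112. ]
rLb [595.7 277.6  76. ]
rRb [594.8 189.9  76. ]
pFL [503.6 265.9  74. ]
pFR [502.6 206.8  74. ]
pBL [593.4 262.9  74. ]
pBR [592.2 204.5  74. ]
st [ 695.6 -252.3   56. ]
st [ 683.3 -281.2   56. ]
st [ 592.3 -243.    56. ]
st [ 599.8 -213.9   56. ]
foot [ 733.2 -225.3    6. ]
foot [ 692.4 -325.1    6. ]
foot [ 553.7 -270.7    6. ]
foot [ 594.5 -171.1    6. ]
```

```bash
cat >> h.py <<'E'
def pose(): 
    s=st(); return np.array(s['eef_pos']), R.from_euler('xyz',s['tool_rot'])
def tgt(yaw): return R.from_euler('xyz',[-90,0,yaw],degrees=True)
def plan(p1,yaw,n):
    """n equal rows from the measured pose to p1 / upright tool at yaw (deg)"""
    p,r=pose(); w=(r.inv()*tgt(yaw)).as_rotvec(); d=(np.array(p1)-p)/n
    print('from',p.round(1),r.as_euler('xyz',degrees=True).round(2))
    for i in range(n):
        t=(r*R.from_rotvec(w*i/n)).inv().apply(d)/40
        print(list(t.round(3))+list((np.degrees(w)/n/5).round(3)))
E
python3 -c "
from h import *
plan([480,238,230],88,16)"
```

```text
from [264.1 593.4 230.6] [-9.0e+01  8.0e-02  6.6e+01]
[np.float64(-0.37), np.float64(0.002), np.float64(-0.534), np.float64(-0.0), np.float64(-0.275), np.float64(-0.001)]
[np.float64(-0.383), np.float64(0.001), np.float64(-0.525), np.float64(-0.0), np.float64(-0.275), np.float64(-0.001)]
[np.float64(-0.395), np.float64(0.001), np.float64(-0.516), np.float64(-0.0), np.float64(-0.275), np.float64(-0.001)]
[np.float64(-0.408), np.float64(0.001), np.float64(-0.506), np.float64(-0.0), np.float64(-0.275), np.float64(-0.001)]
[np.float64(-0.42), np.float64(0.001), np.float64(-0.496), np.float64(-0.0), np.float64(-0.275), np.float64(-0.001)]
[np.float64(-0.431), np.float64(0.001), np.float64(-0.486), np.float64(-0.0), np.float64(-0.275), np.float64(-0.001)]
[np.float64(-0.443), np.float64(0.001), np.float64(-0.475), np.float64(-0.0), np.float64(-0.275), np.float64(-0.001)]
[np.float64(-0.454), np.float64(0.001), np.float64(-0.465), np.float64(-0.0), np.float64(-0.275), np.float64(-0.001)]
[np.float64(-0.465), np.float64(0.001), np.float64(-0.454), np.float64(-0.0), np.float64(-0.275), np.float64(-0.001)]
[np.float64(-0.476), np.float64(0.001), np.float64(-0.442), np.float64(-0.0), np.float64(-0.275), np.float64(-0.001)]
[np.float64(-0.486), np.float64(0.001), np.float64(-0.431), np.float64(-0.0), np.float64(-0.275), np.float64(-0.001)]
[np.float64(-0.497), np.float64(0.001), np.float64(-0.419), np.float64(-0.0), np.float64(-0.275), np.float64(-0.001)]
[np.float64(-0.507), np.float64(0.001), np.float64(-0.407), np.float64(-0.0), np.float64(-0.275), np.float64(-0.001)]
[np.float64(-0.516), np.float64(0.001), np.float64(-0.395), np.float64(-0.0), np.float64(-0.275), np.float64(-0.001)]
[np.float64(-0.525), np.float64(0.001), np.float64(-0.382), np.float64(-0.0), np.float64(-0.275), np.float64(-0.001)]
[np.float64(-0.535), np.float64(0.001), np.float64(-0.369), np.float64(-0.0), np.float64(-0.275), np.float64(-0.001)]
```

Request:
apply_moves:
  commands:
    - [[-0.37,0,-0.53,0,-0.275,0],[-0.38,0,-0.525,0,-0.275,0],[-0.395,0,-0.515,0,-0.275,0],[-0.41,0,-0.505,0,-0.275,0],[-0.42,0,-0.495,0,-0.275,0],[-0.43,0,-0.485,0,-0.275,0],[-0.44,0,-0.475,0,-0.275,0],[-0.455,0,-0.465,0,-0.275,0]]

```text
clock: 0.82
eef_pos: [369.3, 415.5, 226.5]
tool_rot: [-1.564, 0.002, 1.368]
force: [0.3, -0.5, 0.5]
width: 85.4
```

Request:
apply_moves:
  commands:
    - [[-0.465,0,-0.455,0,-0.275,0],[-0.475,0,-0.44,0,-0.275,0],[-0.485,0,-0.43,0,-0.275,0],[-0.495,0,-0.42,0,-0.275,0],[-0.505,0,-0.405,0,-0.275,0],[-0.515,0,-0.395,0,-0.275,0],[-0.525,0,-0.38,0,-0.275,0],[-0.535,0,-0.37,0,-0.275,0]]

```text
clock: 1.48
eef_pos: [485.4, 230.7, 224.7]
tool_rot: [-1.561, 0.003, 1.57]
force: [0.7, 0.6, 0.4]
width: 85.6
```

```bash
cat >> h.py <<'E'
def plan1(p1,yaw):
    p,r=pose(); t=r.inv().apply(np.array(p1)-p)/40; w=np.degrees((r.inv()*tgt(yaw)).as_rotvec())/5
    print('pos',p.round(2),'rot',r.as_euler('xyz',degrees=True).round(2),'total units shift',t.round(3).tolist(),'turn',w.round(3).tolist(),'F',np.round(st()['force'],2),'t',st()['clock'],'w',st()['width'])
E
python3 -c "
from h import *
plan1([480,238,230],88)"
```

```text
pos [485.41 230.67 224.69] rot [-89.46   0.2   89.97] total units shift [0.183, -0.132, 0.137] turn [-0.108, 0.393, -0.041] F [0.69 0.62 0.37] t 1.4833 w 85.5931556927851
```

Request:
apply_moves:
  commands:
    - [[0.18,-0.13,0.14,-0.11,0.39,-0.04],[0,0,0,0,0,0],[0,0,0,0,0,0]]

```text
clock: 1.73
eef_pos: [484.6, 228.1, 229.1]
tool_rot: [-1.573, 0.005, 1.522]
force: [-0.5, 0.1, 0.5]
width: 85.5
```

```bash
python3 -c "
from h import *
plan1([480,238,230],88)
d=snap('wrist','w1')
for P in [(476.5,237.5,70),(572,234,74),(597,233,84)]: print(proj(d,P).round(1))
cv2.imwrite('pics/w1b.png',cv2.resize(cv2.imread('pics/w1.png'),(800,600),interpolation=cv2.INTER_CUBIC))"
```

```text
pos [484.59 228.09 229.14] rot [-90.1    0.31  87.22] total units shift [0.242, -0.023, 0.127] turn [0.019, -0.156, -0.062] F [-0.5   0.09  0.49] t 1.7333 w 85.48587849908677
[288.8 187.5]
[289.  271.1]
[289.1 295.2]
```

View pics/w1b.png

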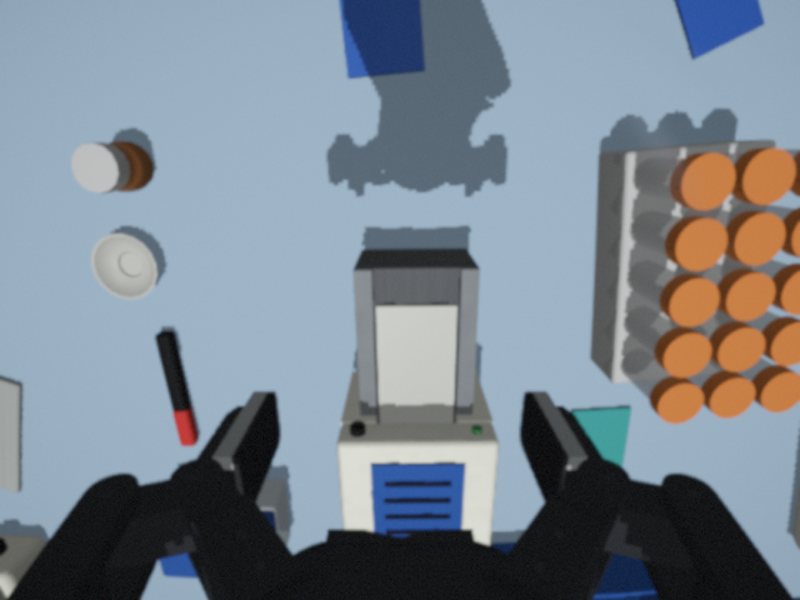

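```bash
python3 - <<'E'
from h import *
d=load('w1'); k=1.42857
g=lambda X,Y,z: at(d,(X+.5)/k-.5,(Y+.5)/k-.5,z)
for n,p in dict(eL=(357,267,76),eR=(478,267,76),eLf=(373,266,70),eRf=(462,266,70),pL=(377,305,74),pR=(457,306,74),pLb=(382,405,74),pRb=(455,405,74),railLb=(363,415,76),railRb=(473,415,76),hFL=(340,440,112),hFR=(497,440,112),).items(): print(n,g(*p).round(1))
E
```

```text
eL [472.4 198.1  76. ]
eR [476.3 283.5  76. ]
eLf [473.7 208.9  70. ]
eRf [476.6 273.   70. ]
pL [502.1 210.2  74. ]
pR [505.6 268.8  74. ]
pLb [586.8 208.6  74. ]
pRb [589.5 267.   74. ]
railLb [594.2 192.9  76. ]
railRb [598.3 281.2  76. ]
hFL [591.  179.6 112. ]
hFR [596.2 293.  112. ]
```

```bash
python3 -c "
from h import *
plan1([570,236,110],87.9)"
```

```text
pos [484.13 229.04 229.17] rot [-90.08   0.27  87.28] total units shift [0.29, 2.981, -2.132] turn [0.015, -0.124, -0.054] F [-0.35  0.05  0.89] t 1.7833 w 85.41151322912832
```

Request:
apply_moves:
  commands:
    - [[0.05,0.4,-0.4,0,-0.06,-0.03],[0.05,0.4,-0.4,0,-0.06,-0.03],[0.05,0.4,-0.4,0,0,0],[0.05,0.4,-0.4,0,0,0],[0.04,0.4,-0.3,0,0,0],[0,0.2,-0.1,0,0,0],[0,0,0,0,0,0],[0,0,0,0,0,0]]
  claw: 0

```text
clock: 2.45
eef_pos: [563.9, 243.6, 136.6]
tool_rot: [-1.569, -0.003, 1.552]
force: [-0.1, 0.2, 0.9]
width: -0.0
```

```bash
python3 -c "
from h import *
plan1([570,236,110],87.9)"
```

```text
pos [563.95 243.57 136.6 ] rot [-89.92  -0.19  88.94] total units shift [-0.189, 0.664, -0.156] turn [-0.016, 0.207, 0.037] F [-0.1   0.21  0.9 ] t 2.45 w -0.009582261450827457
```

Request:
apply_moves:
  commands:
    - [[-0.19,0.4,-0.15,-0.01,0.2,0.03],[0,0.25,0,0,0,0],[0,0,0,0,0,0],[0,0,0,0,0,0],[0,0,0,0,0,0]]

```text
clock: 2.87
eef_pos: [567.2, 239.2, 113.5]
tool_rot: [-1.571, -0.003, 1.54]
force: [0.6, -0.4, 0.7]
width: 0.3
```

Request:
apply_moves:
  commands:
    - [[0,0,0,0,0,0]]

```text
clock: 2.95
eef_pos: [567.1, 239.7, 114.4]
tool_rot: [-1.572, -0.004, 1.541]
force: [-0.4, -0.4, 0.6]
width: 0.1
```

Request:
apply_moves:
  commands:
    - [[0,0,0,0,0,0]]

```text
clock: 3.03
eef_pos: [567.1, 240.3, 115.3]
tool_rot: [-1.573, -0.005, 1.542]
force: [0.5, 0.2, -1.0]
width: 0.4
```

Request:
apply_moves:
  commands:
    - [[0,0,0,0,0,0]]

```text
clock: 3.12
eef_pos: [567.3, 240.6, 116.0]
tool_rot: [-1.574, -0.005, 1.542]
force: [0.2, 0.2, -0.5]
width: 0.2
```

```bash
python3 -c "
from h import *
plan1([570,236,80],87.9)"
```

```text
pos [567.33 240.64 115.98] rot [-90.16  -0.31  88.35] total units shift [-0.119, 0.899, -0.068] turn [0.031, 0.089, 0.063] F [ 0.22  0.24 -0.52] t 3.1167 w 0.191195002795736
```

Request:
apply_moves:
  commands:
    - [[-0.06,0.2,-0.04,0.01,0.05,0.03],[-0.06,0.2,-0.03,0.01,0.05,0.03],[-0.01,0.2,0,0,0,0],[-0.01,0.1,0,0,0,0],[-0.01,0.02,0,0,0,0],[-0.01,0.02,0,0,0,0]]

```text
clock: 3.62
eef_pos: [570.4, 233.6, 83.4]
tool_rot: [-1.572, 0.0, 1.532]
force: [-0.1, -0.1, -0.5]
width: 0.2
```

Request:
apply_moves:
  commands:
    - [[-0.01,0.02,0,0,0,0],[-0.01,0.02,0,0,0,0]]

```text
clock: 3.78
eef_pos: [570.1, 232.5, 81.1]
tool_rot: [-1.571, 0.001, 1.532]
force: [-0.8, -0.2, -0.1]
width: 0.1
```

Request:
apply_moves:
  commands:
    - [[-0.01,0.02,0,0,0,0],[-0.01,0.02,0,0,0,0]]

```text
clock: 3.95
eef_pos: [570.2, 231.8, 79.5]
tool_rot: [-1.571, 0.0, 1.532]
force: [-0.4, -0.4, 0.7]
width: -0.1
```

```bash
python3 -c "
from h import *
plan1([570,236,80],87.9)"
```

```text
pos [570.23 231.78  79.54] rot [-9.004e+01  2.000e-02  8.779e+01] total units shift [0.105, -0.012, 0.01] turn [0.007, -0.022, -0.004] F [-0.37 -0.35  0.74] t 3.95 w -0.14399318832708866
```

Request:
apply_moves:
  commands:
    - [[0.06,0,0,0,0,0],[0.04,0,0,0,0,0],[0.01,0.01,0,0,0,0],[0,0.01,0,0,0,0]]

```text
clock: 4.28
eef_pos: [570.8, 236.8, 79.3]
tool_rot: [-1.572, -0.0, 1.532]
force: [-0.2, 1.0, 0.6]
width: -0.1
```

Request:
apply_moves:
  commands:
    - [[0,0.01,0,0,0,0],[0,0.01,0,0,0,0]]

```text
clock: 4.45
eef_pos: [570.9, 237.2, 78.6]
tool_rot: [-1.573, -0.001, 1.533]
force: [0.4, -0.2, 0.1]
width: 0.1
```

Request:
apply_moves:
  commands:
    - [[0,0.01,0,0,0,0],[0,0.01,0,0,0,0]]

```text
clock: 4.62
eef_pos: [570.9, 237.2, 77.8]
tool_rot: [-1.573, -0.001, 1.533]
force: [0.1, 0.7, -0.3]
width: -0.2
```

Request:
apply_moves:
  commands:
    - [[0,0.01,0,0,0,0],[0,0.01,0,0,0,0]]

```text
clock: 4.78
eef_pos: [570.9, 237.1, 76.9]
tool_rot: [-1.573, -0.001, 1.533]
force: [0.2, -0.1, -0.1]
width: 0.1
```

Request:
apply_moves:
  commands:
    - [[0,0.01,0,0,0,0],[0,0.01,0,0,0,0]]

```text
clock: 4.95
eef_pos: [570.9, 237.1, 76.0]
tool_rot: [-1.573, -0.001, 1.532]
force: [-0.8, -0.4, -0.2]
width: 0.2
```

Request:
apply_moves:
  commands:
    - [[0,0.008,0,0,0,0]]

```text
clock: 5.03
eef_pos: [570.9, 237.0, 75.6]
tool_rot: [-1.573, -0.0, 1.532]
force: [0.8, -0.1, 0.1]
width: 0.2
```

Request:
apply_moves:
  commands:
    - [[0,0.008,0,0,0,0]]

```text
clock: 5.12
eef_pos: [570.9, 236.9, 75.2]
tool_rot: [-1.573, -0.0, 1.532]
force: [0.3, -0.3, 0.1]
width: 0.1
```

Request:
apply_moves:
  commands:
    - [[0,0.007,0,0,0,0]]

```text
clock: 5.2
eef_pos: [570.9, 237.0, 74.9]
tool_rot: [-1.573, -0.0, 1.532]
force: [-0.8, 0.5, -1.1]
width: 0.2
```

Request:
apply_moves:
  commands:
    - [[0,0.007,0,0,0,0]]

```text
clock: 5.28
eef_pos: [570.9, 236.9, 74.5]
tool_rot: [-1.573, -0.0, 1.532]
force: [-0.2, 0.9, -0.1]
width: 0.1
```

Request:
apply_moves:
  commands:
    - [[0,0.007,0,0,0,0]]

```text
clock: 5.37
eef_pos: [570.9, 236.9, 74.2]
tool_rot: [-1.573, -0.0, 1.532]
force: [-0.0, -1.5, -0.4]
width: -0.0
```

Request:
apply_moves:
  commands:
    - [[0,0.006,0,0,0,0]]

```text
clock: 5.45
eef_pos: [570.9, 236.9, 74.1]
tool_rot: [-1.573, -0.0, 1.532]
force: [-0.6, 0.9, 3.7]
width: -0.3
```

Request:
apply_moves:
  commands:
    - [[0,0.006,0,0,0,0]]

```text
clock: 5.53
eef_pos: [570.9, 236.9, 74.2]
tool_rot: [-1.573, -0.0, 1.532]
force: [-1.2, -0.1, 3.8]
width: -0.1
```

Request:
apply_moves:
  commands:
    - [[0,0.006,0,0,0,0]]

```text
clock: 5.62
eef_pos: [570.9, 236.9, 74.2]
tool_rot: [-1.573, -0.0, 1.532]
force: [-0.4, -0.5, 2.7]
width: -0.0
```

Request:
apply_moves:
  commands:
    - [[0,0.006,0,0,0,0]]

```text
clock: 5.7
eef_pos: [570.9, 236.9, 74.2]
tool_rot: [-1.573, -0.0, 1.532]
force: [-0.5, -0.7, 4.1]
width: -0.2
```

Request:
apply_moves:
  commands:
    - [[0,0.011,0,0,0,0],[0,0.011,0.02,0,0,0],[0,0.011,0.04,0,0,0],[0,0.011,0.04,0,0,0]]

```text
clock: 6.03
eef_pos: [569.8, 237.3, 74.1]
tool_rot: [-1.579, -0.002, 1.532]
force: [1.4, -0.1, 4.9]
width: 0.1
```

Request:
apply_moves:
  commands:
    - [[0,0.011,0.04,0,0,0],[0,0.011,0.04,0,0,0],[0,0.011,0.04,0,0,0],[0,0.011,0.04,0,0,0]]

```text
clock: 6.37
eef_pos: [566.6, 238.3, 74.2]
tool_rot: [-1.587, -0.005, 1.531]
force: [0.7, -1.0, 5.9]
width: -0.1
```

Request:
apply_moves:
  commands:
    - [[-0.007,0.011,0.06,0.07,0,0.01],[-0.007,0.011,0.06,0.07,0,0.01],[-0.007,0.011,0.06,0.07,0,0.01],[-0.007,0.011,0.06,0.07,0,0.01]]

```text
clock: 6.7
eef_pos: [559.4, 239.0, 74.1]
tool_rot: [-1.569, -0.005, 1.531]
force: [1.1, -0.9, 6.0]
width: -0.4
```

```bash
python3 -c "
from h import *
plan1([500,239.5,74.2],87.8); snap('wrist','w2')
cv2.imwrite('pics/w2c.png',cv2.resize(cv2.imread('pics/w2.png')[150:360,180:390],(600,600),interpolation=cv2.INTER_CUBIC))"
```

```text
pos [559.44 238.99  74.14] rot [-89.87  -0.27  87.73] total units shift [-0.046, 0.002, 1.485] turn [-0.026, -0.014, 0.054] F [ 1.07 -0.93  5.97] t 6.7 w -0.4102493162243782
```

View pics/w2c.png

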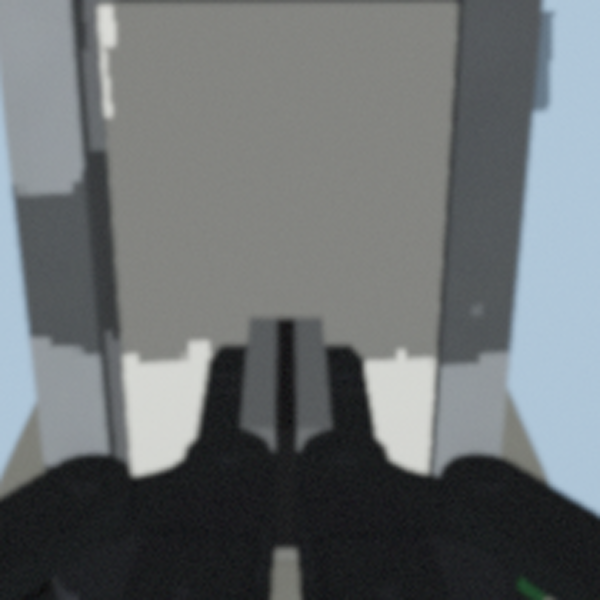

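```bash
python3 - <<'E'
from h import *
d=load('w2'); g=lambda X,Y,z: at(d,180+(X+.5)*.35-.5,150+(Y+.5)*.35-.5,z).round(1)
print('front',g(105,2,74),g(458,2,74)); print('near',g(124,360,74),g(438,360,74)); print('rail in',g(455,10,76),g(80,10,76),g(440,360,76),g(105,360,76)); print('tip',g(285,320,74))
for i in (180,230,280): 
    c=cv2.cvtColor(d['image'],cv2.COLOR_RGB2GRAY)[100:165,i]; print(i,c.tolist())
E
```

```text
front [491.7 212.4  74. ] [494.  270.4  74. ]
near [558.6 208.8  74. ] [561.  268.4  74. ]
rail in [495.  269.5  76. ] [492.6 208.6  76. ] [559.9 268.4  76. ] [557.3 205.7  76. ]
tip [551.3 239.7  74. ]
180 [192, 192, 191, 193, 192, 192, 192, 192, 192, 192, 193, 192, 191, 187, 176, 160, 153, 152, 151, 153, 153, 152, 154, 152, 151, 152, 154, 151, 152, 153, 153, 153, 153, 153, 154, 152, 154, 153, 154, 153, 152, 153, 153, 153, 153, 152, 154, 154, 155, 154, 154, 152, 154, 154, 155, 155, 153, 154, 154, 154, 154, 154, 154, 155, 156]
230 [117, 117, 118, 117, 116, 118, 116, 116, 116, 117, 117, 114, 107, 87, 68, 58, 59, 61, 61, 61, 58, 60, 60, 60, 62, 61, 59, 59, 61, 61, 58, 58, 61, 59, 64, 61, 60, 58, 59, 60, 59, 62, 60, 60, 59, 59, 59, 60, 63, 75, 95, 117, 128, 131, 132, 132, 131, 132, 133, 131, 132, 132, 134, 133, 132]
280 [117, 117, 117, 118, 116, 117, 117, 117, 116, 117, 115, 112, 101, 79, 62, 60, 59, 62, 61, 61, 61, 60, 59, 60, 58, 57, 60, 61, 61, 58, 60, 62, 61, 61, 60, 60, 59, 60, 61, 61, 59, 60, 60, 61, 62, 60, 59, 59, 63, 78, 100, 120, 128, 132, 131, 131, 132, 132, 131, 133, 131, 132, 132, 132, 130]
```

Request:
apply_moves:
  commands:
    - [[-0.01,0.011,0.07,0.03,0,0.02],[-0.01,0.011,0.07,0.03,0,0.02],[-0.01,0.011,0.07,0.03,0,0.01],[-0.01,0.011,0.07,0.03,0,0.01],[-0.01,0.011,0.07,0.03,0,0.01],[-0.01,0.011,0.07,0.03,0,0.01]]

```text
clock: 7.25
eef_pos: [546.5, 239.6, 74.2]
tool_rot: [-1.563, -0.003, 1.531]
force: [1.8, -0.4, 5.3]
width: -0.3
```

Request:
apply_moves:
  commands:
    - [[-0.01,0.011,0.07,0,0,0.01],[-0.01,0.011,0.07,0,0,0.01],[-0.01,0.011,0.07,0,0,0.01],[-0.01,0.011,0.07,0.01,0,0.01],[-0.01,0.011,0.07,0.01,0,0.01],[-0.01,0.011,0.07,0.01,0,0.01]]

```text
clock: 7.75
eef_pos: [533.4, 240.2, 74.1]
tool_rot: [-1.571, -0.003, 1.531]
force: [1.7, -0.4, 6.1]
width: 0.1
```

Request:
apply_moves:
  commands:
    - [[-0.01,0.011,0.07,0.025,0,0.01],[-0.01,0.011,0.07,0.025,0,0.01],[-0.01,0.011,0.07,0.025,0,0.01],[-0.01,0.011,0.07,0.025,0,0.01],[-0.01,0.011,0.07,0.025,0,0.01],[-0.01,0.011,0.07,0.025,0,0.01],[-0.01,0.011,0.07,0.02,0,0.01],[-0.01,0.011,0.07,0.02,0,0.01]]

```text
clock: 8.42
eef_pos: [515.9, 240.9, 74.1]
tool_rot: [-1.568, -0.003, 1.531]
force: [1.7, 0.0, 5.3]
width: -0.1
```

Request:
apply_moves:
  commands:
    - [[-0.01,0.011,0.07,0.015,0,0.01],[-0.01,0.011,0.07,0.015,0,0.01],[-0.01,0.011,0.07,0.015,0,0.01],[-0.01,0.011,0.07,0.015,0,0.01],[-0.01,0.011,0.06,0.015,0,0.01],[0,0.01,0.03,0.01,0,0],[0,0.008,0,0,0,0],[0,0.006,0,0,0,0]]

```text
clock: 9.08
eef_pos: [504.7, 241.4, 74.1]
tool_rot: [-1.571, -0.004, 1.531]
force: [1.2, 0.1, 4.1]
width: 0.2
```

```bash
python3 -c "
from h import *
plan1([500,239.5,74.2],87.8); d=snap('wrist','w3')
I=d['image']; g=cv2.cvtColor(I,cv2.COLOR_RGB2GRAY)
for c in (215,240,265,290,310): print(c,g[40:170:2,c].tolist())
cv2.imwrite('pics/w3c.png',cv2.resize(cv2.imread('pics/w3.png')[20:320,140:440],(600,600),interpolation=cv2.INTER_CUBIC))"
```

```text
pos [504.72 241.37  74.15] rot [-90.02  -0.23  87.73] total units shift [-0.051, -0.002, 0.116] turn [0.004, -0.014, 0.046] F [1.18 0.1  4.11] t 9.0833 w 0.172210652772943
215 [108, 114, 162, 171, 173, 178, 180, 180, 180, 182, 182, 181, 181, 181, 182, 182, 182, 181, 182, 183, 183, 182, 182, 182, 183, 183, 183, 183, 183, 183, 183, 183, 183, 184, 184, 184, 184, 184, 184, 184, 184, 184, 184, 184, 183, 184, 183, 184, 185, 185, 184, 185, 184, 185, 183, 170, 179, 200, 198, 198, 198, 197, 191, 186, 181]
240 [107, 107, 108, 107, 107, 107, 109, 109, 109, 107, 107, 107, 108, 109, 110, 108, 109, 110, 108, 109, 107, 109, 109, 109, 109, 109, 108, 109, 110, 111, 112, 114, 153, 177, 154, 128, 126, 126, 132, 150, 127, 108, 109, 110, 112, 112, 110, 112, 112, 115, 122, 121, 121, 123, 120, 113, 121, 124, 124, 124, 124, 125, 124, 123, 123]
265 [107, 108, 108, 109, 108, 109, 109, 107, 107, 107, 108, 109, 107, 109, 108, 109, 109, 110, 109, 108, 109, 109, 109, 108, 107, 108, 109, 108, 108, 110, 108, 108, 108, 111, 108, 110, 109, 107, 109, 110, 109, 110, 108, 111, 108, 110, 111, 109, 111, 110, 109, 111, 111, 111, 109, 109, 120, 125, 123, 124, 123, 123, 123, 124, 125]
290 [108, 106, 108, 107, 106, 107, 107, 107, 108, 107, 107, 109, 108, 109, 108, 109, 107, 108, 107, 109, 110, 109, 110, 110, 109, 108, 110, 108, 107, 109, 109, 109, 110, 109, 109, 108, 109, 110, 109, 110, 110, 107, 109, 109, 109, 109, 108, 109, 109, 109, 110, 109, 110, 111, 109, 110, 122, 123, 124, 123, 125, 124, 124, 124, 123]
310 [105, 108, 107, 107, 108, 107, 108, 109, 107, 108, 109, 108, 108, 109, 108, 107, 108, 109, 107, 109, 108, 107, 108, 108, 108, 108, 108, 109, 110, 109, 111, 109, 109, 109, 109, 110, 109, 109, 111, 108, 109, 110, 110, 109, 110, 110, 108, 109, 110, 110, 111, 109, 110, 111, 108, 113, 121, 124, 125, 123, 124, 124, 124, 124, 123]
```

View pics/w3c.png

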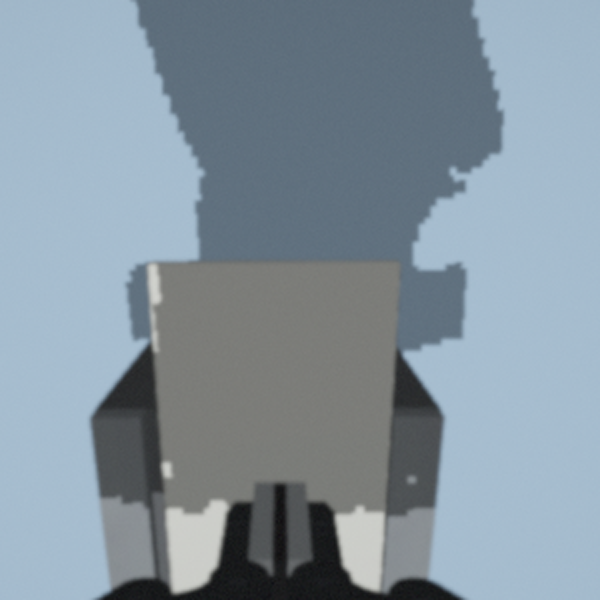

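```bash
python3 - <<'E'
from h import *
d=load('w3'); g=lambda X,Y,z: at(d,140+(X+.5)*.5-.5,20+(Y+.5)*.5-.5,z).round(1)
print('front',g(148,262,74),g(399.5,262,74)); print('near',g(166,508,74),g(386,508,74)); print('rail',g(93,414,76),g(442,414,76)); print('tip',g(281,484,74))
E
```

```text
front [437.1 213.5  74. ] [439.4 272.5  74. ]
near [502.6 211.1  74. ] [505.1 270.6  74. ]
rail [473.9 195.9  76. ] [477.5 283.8  76. ]
tip [496.6 242.5  74. ]
```

Request:
apply_moves:
  commands:
    - [[-0.005,0.011,0.05,0.01,0,0],[-0.01,0.011,0.07,0.015,0,0.01],[-0.01,0.011,0.07,0.015,0,0.01],[-0.005,0.01,0.03,0.015,0,0],[0,0.006,0,0,0,0]]

```text
clock: 9.55
eef_pos: [498.9, 241.6, 74.1]
tool_rot: [-1.574, -0.006, 1.531]
force: [-0.1, -0.8, 5.6]
width: -0.2
```

Request:
apply_moves:
  commands:
    - [[0,0.003,0,0,0,0],[0,-0.02,0,0,0,0],[0,-0.1,0,0,0,0],[0,-0.3,0,0,0,0],[0,-0.4,0,0,0,0],[0,-0.4,0,0,0,0],[0,-0.4,0,0,0,0],[0,-0.2,0,0,0,0]]

```text
clock: 10.22
eef_pos: [491.0, 239.5, 144.6]
tool_rot: [-1.557, 0.002, 1.532]
force: [0.8, -0.3, -0.3]
width: 0.0
```

```bash
python3 -c "
from h import *
plan1([450.5,240.5,150],87.8)"
```

```text
pos [491.02 239.49 144.58] rot [-89.22   0.11  87.8 ] total units shift [-0.014, -0.122, 1.015] turn [-0.157, -0.001, -0.021] F [ 0.78 -0.34 -0.28] t 10.2167 w 0.029273020322142827
```

Request:
apply_moves:
  commands:
    - [[0,0,0.2,-0.08,0,-0.01],[0,0,0.3,-0.07,0,-0.01],[0.02,0.1,0.3,0,0,0],[0.02,0.1,0.2,0,0,0],[0.02,0.1,0.05,0,0,0],[0,0,0,0,0,0],[0,0,0,0,0,0],[0,0,0,0,0,0]]
  claw: 85

```text
clock: 10.88
eef_pos: [443.0, 243.1, 130.0]
tool_rot: [-1.568, 0.002, 1.533]
force: [-0.6, 0.1, -0.7]
width: 85.0
```

```bash
python3 -c "
from h import *
plan1([450.5,242.5,110],88)
d=snap('wrist','w4')
cv2.imwrite('pics/w4c.png',cv2.resize(cv2.imread('pics/w4.png')[:,40:520],(686,600),interpolation=cv2.INTER_CUBIC))"
```

```text
pos [442.95 243.09 130.03] rot [-89.82   0.1   87.85] total units shift [-0.007, 0.5, -0.191] turn [-0.036, -0.03, -0.02] F [-0.55  0.07 -0.72] t 10.8833 w 84.95913474381597
```

View pics/w4c.png

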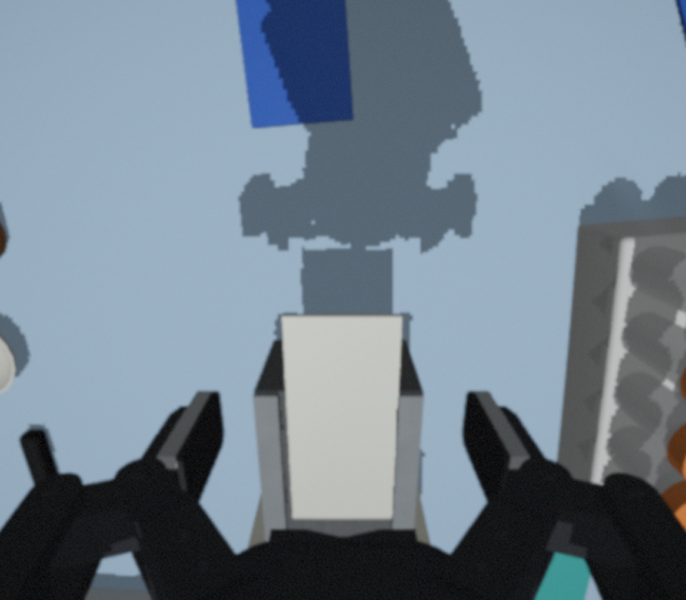

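```bash
python3 - <<'E'
from h import *
d=load('w4'); k=600/420; g=lambda X,Y,z: at(d,40+(X+.5)/k-.5,(Y+.5)/k-.5,z).round(1)
print('front',g(281,316,74),g(404,316,74)); print('rear',g(292,520,74),g(393,521,74)); print('rail',g(256,393,76),g(422,393,76)); print('tips L/R inner',proj(d,[442.9,243.1,130]))
E
```

```text
front [431.3 213.4  74. ] [433.5 274.1  74. ]
rear [561.8 208.7  74. ] [564.7 269.3  74. ]
rail [472.9 197.   76. ] [476.  283.7  76. ]
tips L/R inner [278.84937158 275.2551577 ]
```

Request:
apply_moves:
  commands:
    - [[0,0.2,-0.08,-0.03,0,-0.01],[0,0.2,-0.06,0,0,0],[0,0.2,-0.04,0,0,0],[0,0.1,0,0,0,0],[0,0,0,0,0,0],[0,0,0,0,0,0]]

```text
clock: 11.43
eef_pos: [453.3, 242.1, 98.3]
tool_rot: [-1.572, 0.001, 1.53]
force: [-0.6, -0.7, -0.0]
width: 84.6
```

```bash
python3 -c "
from h import *
plan1([450.3,243.1,50],87.9)"
```

```text
pos [453.29 242.15  98.25] rot [-9.006e+01  4.000e-02  8.769e+01] total units shift [0.022, 1.206, 0.077] turn [0.013, -0.042, -0.007] F [-0.61 -0.75 -0.02] t 11.4333 w 84.6477260734794
```

Request:
apply_moves:
  commands:
    - [[0.02,0.2,0.05,0.01,-0.04,0],[0,0.25,0.02,0,0,0],[0,0.25,0,0,0,0],[0,0.25,0,0,0,0],[0,0.15,0,0,0,0],[0,0.05,0,0,0,0],[0,0,0,0,0,0],[0,0,0,0,0,0]]

```text
clock: 12.1
eef_pos: [449.4, 243.1, 46.4]
tool_rot: [-1.569, 0.001, 1.535]
force: [0.5, -0.2, 0.6]
width: 85.0
```

```bash
python3 -c "
from h import *
plan1([450.3,243.1,50],87.9)"
```

```text
pos [449.44 243.07  46.44] rot [-8.992e+01  8.000e-02  8.795e+01] total units shift [0.001, -0.089, -0.021] turn [-0.016, 0.009, -0.016] F [ 0.47 -0.16  0.59] t 12.1 w 85.0176009889282
```

Request:
apply_moves:
  commands:
    - [[0,-0.07,-0.01,0,0,0],[0,-0.02,0,0,0,0],[0,0,0,0,0,0],[0,0,0,0,0,0]]
  claw: 63

```text
clock: 12.43
eef_pos: [450.7, 243.4, 51.4]
tool_rot: [-1.571, 0.0, 1.535]
force: [0.6, -0.5, 0.9]
width: 63.0
```

```bash
python3 -c "
from h import *
plan1([450.3,243.1,50],87.9)
d=snap('wrist','w5')
cv2.imwrite('pics/w5c.png',cv2.resize(cv2.imread('pics/w5.png')[150:420,140:440],(667,600),interpolation=cv2.INTER_CUBIC))"
```

```text
pos [450.7  243.39  51.42] rot [-9.002e+01  2.000e-02  8.793e+01] total units shift [-0.008, 0.035, 0.01] turn [0.005, 0.007, -0.004] F [ 0.59 -0.46  0.87] t 12.4333 w 62.998306477007034
```

View pics/w5c.png

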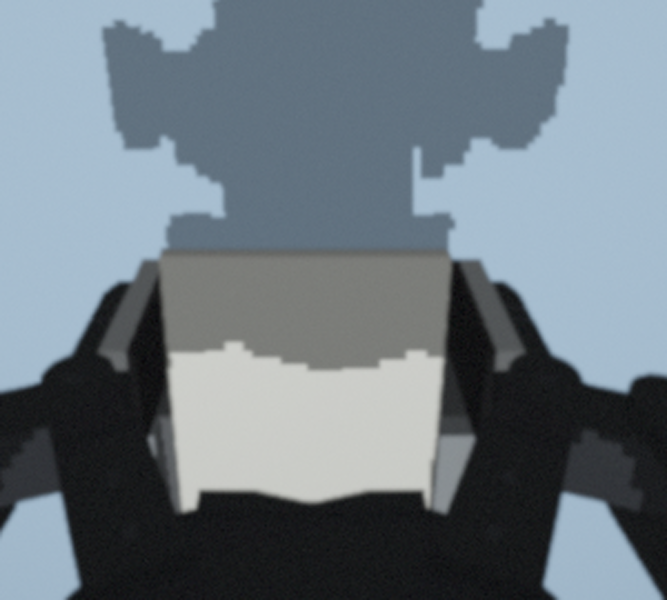

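Request:
apply_moves:
  commands:
    - [[0,0.02,0,0,0,0],[0,0,0,0,0,0],[0,0,0,0,0,0]]
  claw: 60

```text
clock: 12.73
eef_pos: [450.8, 243.1, 51.3]
tool_rot: [-1.572, 0.0, 1.534]
force: [-1.0, -0.2, 0.6]
width: 60.0
```

Request:
apply_moves:
  commands:
    - [[0,0,0,0,0,0],[0,0,0,0,0,0],[0,0,0,0,0,0],[0,0,0,0,0,0]]
  claw: 45

```text
clock: 13.07
eef_pos: [450.8, 243.1, 51.9]
tool_rot: [-1.572, 0.0, 1.534]
force: [-0.2, -0.6, 2.0]
width: 57.9
```

Request:
apply_moves:
  commands:
    - [[0,-0.01,0,0,0,0],[0,-0.02,0,0,0,0],[0,-0.03,0,0,0,0],[0,-0.05,0,0,0,0],[0,-0.08,0,0,0,0],[0,-0.1,0,0,0,0],[0,-0.1,0,0,0,0],[0,-0.1,0,0,0,0]]

```text
clock: 13.73
eef_pos: [449.9, 243.0, 71.3]
tool_rot: [-1.569, 0.001, 1.535]
force: [-0.9, 0.5, -1.4]
width: 58.1
```

```bash
python3 -c "
from h import *
plan1([450.3,243.1,150],87.9);print(st()['torque'])"
```

```text
pos [449.87 243.    71.35] rot [-8.992e+01  8.000e-02  8.793e+01] total units shift [0.0, -1.966, -0.008] turn [-0.015, 0.006, -0.015] F [-0.86  0.46 -1.39] t 13.7333 w 58.0937326357479
[ 0.03945025  0.0397421  -0.04444663]
```

Request:
apply_moves:
  commands:
    - [[0,-0.15,0,0,0,0],[0,-0.25,0,0,0,0],[0,-0.3,0,0,0,0],[0,-0.3,0,0,0,0],[0,-0.3,0,0,0,0],[0,-0.3,0,0,0,0],[0,-0.2,0,0,0,0],[0,-0.1,0,0,0,0]]

```text
clock: 14.4
eef_pos: [449.9, 243.1, 156.4]
tool_rot: [-1.571, -0.0, 1.535]
force: [-0.0, 0.0, -1.2]
width: 58.2
```

```bash
python3 -c "
from h import *
snap('scene','s1'); c=cv2.imread('pics/s1.png')[150:400,230:530]
cv2.imwrite('pics/s1c.png',cv2.resize(c,None,fx=2.4,fy=2.4,interpolation=cv2.INTER_CUBIC))
print(st()['width'],st()['force'],st()['torque'])
plan([599,-230.6,150],68.7,22)" | sed 's/np.float64//g'
```

```text
57.927925228288025 [ 0.32916099 -0.58740124 -0.36245717] [ 0.0334832   0.04295091 -0.00114031]
from [450.4 243.3 156.8] [-9.010e+01 -4.000e-02  8.793e+01]
[(-0.532), (0.008), (-0.188), (0.001), (0.175), (0.0)]
[(-0.529), (0.008), (-0.196), (0.001), (0.175), (0.0)]
[(-0.526), (0.008), (-0.204), (0.001), (0.175), (0.0)]
[(-0.523), (0.008), (-0.212), (0.001), (0.175), (0.0)]
[(-0.52), (0.008), (-0.22), (0.001), (0.175), (0.0)]
[(-0.516), (0.008), (-0.228), (0.001), (0.175), (0.0)]
[(-0.513), (0.008), (-0.236), (0.001), (0.175), (0.0)]
[(-0.509), (0.008), (-0.244), (0.001), (0.175), (0.0)]
[(-0.505), (0.008), (-0.252), (0.001), (0.175), (0.0)]
[(-0.501), (0.008), (-0.259), (0.001), (0.175), (0.0)]
[(-0.497), (0.008), (-0.267), (0.001), (0.175), (0.0)]
[(-0.493), (0.008), (-0.274), (0.001), (0.175), (0.0)]
[(-0.489), (0.008), (-0.282), (0.001), (0.175), (0.0)]
[(-0.485), (0.008), (-0.289), (0.001), (0.175), (0.0)]
[(-0.48), (0.008), (-0.297), (0.001), (0.175), (0.0)]
[(-0.476), (0.008), (-0.304), (0.001), (0.175), (0.0)]
[(-0.471), (0.008), (-0.311), (0.001), (0.175), (0.0)]
[(-0.466), (0.008), (-0.318), (0.001), (0.175), (0.0)]
[(-0.461), (0.008), (-0.325), (0.001), (0.175), (0.0)]
[(-0.456), (0.008), (-0.332), (0.001), (0.175), (0.0)]
[(-0.451), (0.008), (-0.339), (0.001), (0.175), (0.0)]
[(-0.446), (0.008), (-0.346), (0.001), (0.175), (0.0)]
```

View pics/s1c.png

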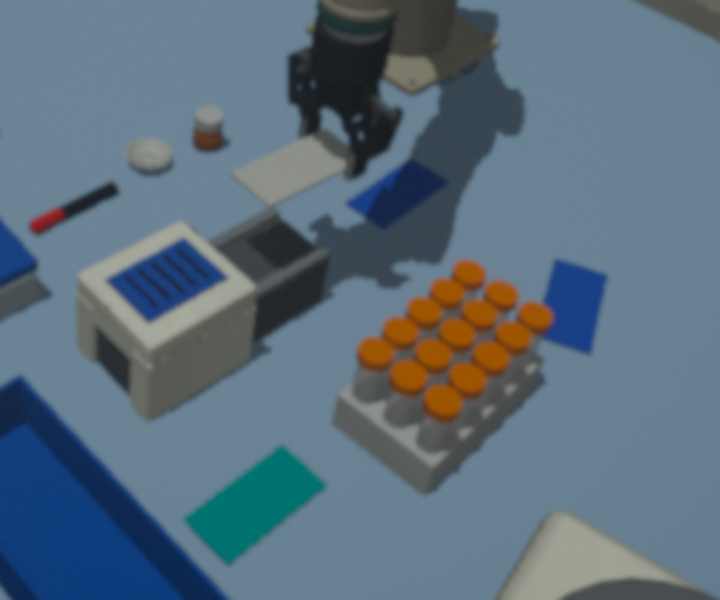

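Request:
apply_moves:
  commands:
    - [[-0.2,0,-0.06,0,0.06,0],[-0.4,0,-0.15,0,0.14,0],[-0.53,0,-0.2,0,0.175,0],[-0.53,0,-0.21,0,0.175,0],[-0.525,0,-0.215,0,0.175,0],[-0.52,0,-0.225,0,0.175,0],[-0.515,0,-0.23,0,0.175,0],[-0.51,0,-0.24,0,0.175,0]]

```text
clock: 15.12
eef_pos: [496.9, 85.1, 153.4]
tool_rot: [-1.565, -0.0, 1.43]
force: [1.0, 0.2, -0.2]
width: 57.9
```

Request:
apply_moves:
  commands:
    - [[-0.505,0,-0.25,0,0.175,0],[-0.5,0,-0.26,0,0.175,0],[-0.495,0,-0.27,0,0.175,0],[-0.49,0,-0.275,0,0.175,0],[-0.49,0,-0.28,0,0.175,0],[-0.485,0,-0.29,0,0.175,0],[-0.48,0,-0.295,0,0.175,0],[-0.475,0,-0.3,0,0.175,0]]

```text
clock: 15.78
eef_pos: [548.3, -102.5, 146.6]
tool_rot: [-1.552, 0.007, 1.296]
force: [0.0, -0.4, 0.1]
width: 58.2
```

```bash
python3 -c "
from h import *
plan([599,-230.6,120],68.7,5);print(st()['width'])" | sed 's/np.float64//g'
```

```text
from [ 548.3 -102.5  146.6] [-88.93   0.41  74.23]
[(-0.546), (0.129), (-0.421), (-0.042), (0.221), (-0.018)]
[(-0.538), (0.13), (-0.431), (-0.042), (0.221), (-0.018)]
[(-0.53), (0.131), (-0.44), (-0.042), (0.221), (-0.018)]
[(-0.522), (0.132), (-0.45), (-0.042), (0.221), (-0.018)]
[(-0.513), (0.132), (-0.46), (-0.042), (0.221), (-0.018)]
58.229774438730935
```

Request:
apply_moves:
  commands:
    - [[-0.5,0,-0.37,-0.04,0.18,-0.02],[-0.5,0.03,-0.39,-0.04,0.18,-0.02],[-0.45,0.05,-0.37,-0.04,0.18,-0.02],[-0.38,0.05,-0.33,-0.04,0.16,-0.01],[-0.28,0.03,-0.25,-0.04,0.1,-0.01],[-0.14,0,-0.12,0,0.06,0],[-0.05,0,-0.05,0,0,0],[0,0,0,0,0,0]]

```text
clock: 16.45
eef_pos: [585.0, -231.5, 131.9]
tool_rot: [-1.558, 0.009, 1.202]
force: [-0.7, 0.8, -0.5]
width: 58.0
```

```bash
python3 -c "
from h import *
plan1([599,-230.6,100],68.7);print(st()['width'])" | sed 's/np.float64//g'
```

```text
pos [ 585.02 -231.53  131.86] rot [-89.28   0.5   68.88] total units shift [0.155, 0.791, -0.328] turn [-0.143, 0.036, -0.099] F [-0.71  0.79 -0.54] t 16.45 w 58.03047698089591
58.03047698089591
```

Request:
apply_moves:
  commands:
    - [[0.08,0.1,-0.14,-0.07,0.02,-0.05],[0.07,0.25,-0.12,-0.07,0.02,-0.05],[0,0.25,-0.06,0,0,0],[0,0.1,-0.01,0,0,0],[0,0,0,0,0,0],[0,0,0,0,0,0],[0,0,0,0,0,0]]

```text
clock: 17.03
eef_pos: [599.7, -223.3, 99.0]
tool_rot: [-1.566, -0.004, 1.206]
force: [-0.4, 0.2, -1.2]
width: 58.0
```

```bash
python3 -c "
from h import *
plan1([599,-230.6,60],68.7)
snap('wrist','w6'); snap('top','t6');s=snap('scene','s6')
a=cv2.imread('pics/w6.png')[110:390,120:440]; a=cv2.resize(a,(480,420),interpolation=cv2.INTER_CUBIC)
b=cv2.imread('pics/t6.png')[130:220,325:405]; b=cv2.resize(b,(320,360),interpolation=cv2.INTER_CUBIC)
c=cv2.imread('pics/s6.png')[150:230,150:280]; c=cv2.resize(c,(292,180),interpolation=cv2.INTER_CUBIC)
o=np.zeros((600,800,3),np.uint8); o[:420,:480]=a; o[:360,480:]=b; o[420:,:292]=c
cv2.imwrite('pics/c6.png',o)"
```

```text
pos [ 599.66 -223.26   99.02] rot [-89.72  -0.25  69.1 ] total units shift [-0.182, 0.974, -0.055] turn [-0.056, 0.081, 0.05] F [-0.37  0.22 -1.16] t 17.0333 w 57.99464944501114
```

View pics/c6.png

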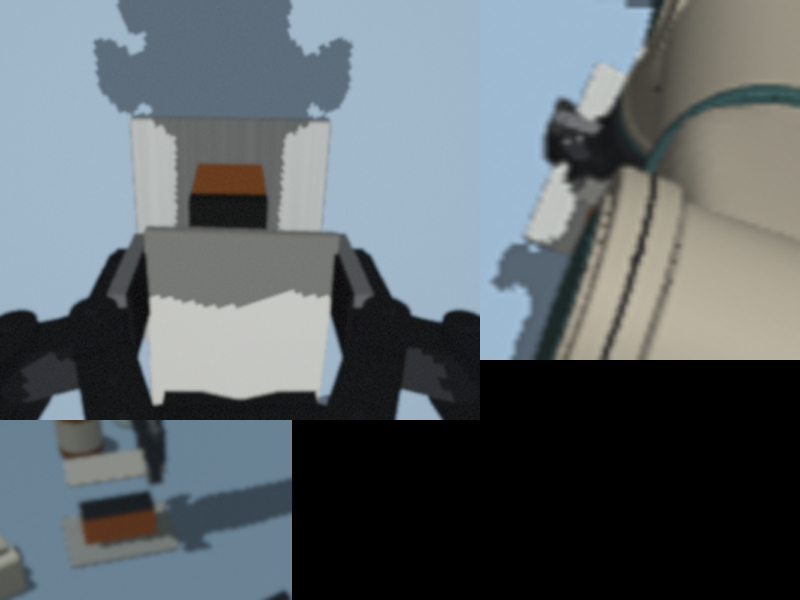

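```bash
python3 - <<'E'
from h import *
d=load('w6'); g=lambda X,Y,z: at(d,120+(X+.5)/1.5-.5,110+(Y+.5)/1.5-.5,z).round(1)
print('plate front',g(145,228,121.3),g(338,235,121.3),'sides',g(152,400,121.3),g(320,396,121.3))
print('stand front',g(190,196,56),g(267,196,56),'foot',g(132,117,6),g(329,121,6), 'foot side',g(137,230,6),g(324,230,6))
p,r=pose(); a=np.radians(-20.9); u=np.array([np.cos(a),np.sin(a),0]); v=np.array([-u[1],u[0],0])
s=load('s6'); K=292/130
for n,e in (('front',-18.6),('rear',111.4)):
    for w in(30,-30):
        q=proj(s,p+u*e+v*w+[0,0,22.3]); print(n,w,((q-150)*K+[0,420]).round(1))
E
```

```text
plate front [ 570.9 -242.2  121.3] [ 593.9 -188.8  121.3] sides [ 633.8 -269.   121.3] [ 653.4 -212.9  121.3]
stand front [ 590.4 -242.8   56. ] [ 602.8 -210.5   56. ] foot [ 555.3 -267.3    6. ] [ 595.3 -169.     6. ] foot side [ 618.  -293.8    6. ] [ 657.4 -191.2    6. ]
front 30 [167.5 467.1]
front -30 [157.8 443.2]
rear 30 [ 68.9 483.9]
rear -30 [ 62.3 458.9]
```

```bash
python3 -c "
from h import *
plan1([599.5,-230,50],69.4)"
```

```text
pos [ 599.96 -223.82   99.63] rot [-89.79  -0.24  69.07] total units shift [-0.154, 1.24, -0.049] turn [-0.042, -0.066, 0.049] F [-0.15  0.28 -0.97] t 17.1833 w 58.10288564100319
```

Request:
apply_moves:
  commands:
    - [[-0.08,0.1,-0.03,-0.02,-0.03,0.02],[-0.07,0.2,-0.02,-0.02,-0.03,0.02],[0,0.25,0,0,0,0],[0,0.25,0,0,0,0],[0,0.15,0,0,0,0],[0,0.05,0,0,0,0],[0,0,0,0,0,0],[0,0,0,0,0,0]]

```text
clock: 17.85
eef_pos: [599.0, -231.7, 55.0]
tool_rot: [-1.571, 0.0, 1.21]
force: [0.1, -0.5, -1.0]
width: 58.5
```

```bash
python3 -c "
from h import *
plan1([599.5,-230,50],69.4)"
```

```text
pos [ 599.03 -231.72   54.97] rot [-8.999e+01  1.000e-02  6.933e+01] total units shift [0.044, 0.124, 0.004] turn [-0.002, -0.013, -0.003] F [ 0.07 -0.5  -1.01] t 17.85 w 58.45563458664392
```

Request:
apply_moves:
  commands:
    - [[0.03,0.07,0,0,0,0],[0.01,0.05,0,0,0,0],[0,0.02,0,0,0,0],[0,0,0,0,0,0],[0,0,0,0,0,0]]

```text
clock: 18.27
eef_pos: [600.6, -229.9, 49.7]
tool_rot: [-1.572, -0.0, 1.211]
force: [-0.1, -1.0, -1.6]
width: 58.2
```

```bash
python3 -c "
from h import *
plan1([599.5,-230,40],69.4)
snap('wrist','w7'); snap('scene','s7')
a=cv2.imread('pics/w7.png')[100:390,120:440]; a=cv2.resize(a,(640,580),interpolation=cv2.INTER_CUBIC)
c=cv2.imread('pics/s7.png')[165:225,160:240]; c=cv2.resize(c,(160,120),interpolation=cv2.INTER_CUBIC)
o=np.zeros((600,800,3),np.uint8); o[:580,:640]=a; o[:120,640:]=c
cv2.imwrite('pics/c7.png',o)"
```

```text
pos [ 600.59 -229.87   49.67] rot [-90.09  -0.    69.36] total units shift [-0.013, 0.242, 0.025] turn [0.019, -0.008, 0.001] F [-0.13 -0.98 -1.57] t 18.2667 w 58.19900706926162
```

View pics/c7.png

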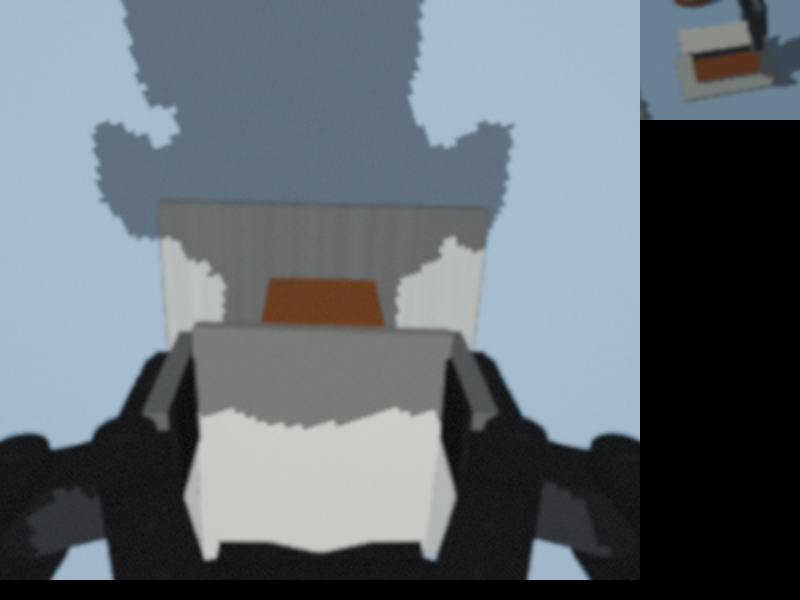

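```bash
python3 - <<'E'
from h import *
d=load('w7'); g=lambda X,Y,z: at(d,120+(X+.5)/2-.5,100+(Y+.5)/2-.5,z)
def rep(n,a,b,off):
    m=(a+b)/2; e=b-a; y=np.degrees(np.arctan2(-e[0],e[1])); 
    u=np.array([np.cos(np.radians(y)),np.sin(np.radians(y))]); print(n,a.round(1),b.round(1),'w',np.linalg.norm(e).round(1),'yaw',y.round(2),'centre @-21.4',(m[:2]+off*np.array([.931,-.365])).round(1))
rep('plate',g(194,325,72),g(456,331,72),65)
rep('block',g(269,279,6),g(377,281,6),50)
rep('foot',g(160,203,6),g(490,208,6),75)
for n,a,b,z in(('pL',(194,325),(211,558),72),('pR',(456,331),(428,558),72),('fL',(160,203),(168,345),6),('fR',(490,208),(475,350),6)):
    e=g(*b,z)-g(*a,z); print(n,np.degrees(np.arctan2(e[1],e[0])).round(2))
E
```

```text
plate [ 572.  -248.7   72. ] [ 594.2 -194.1   72. ] w 59.0 yaw -22.09 centre @-21.4 [ 643.6 -245.1]
block [ 592.9 -244.7    6. ] [ 606.4 -210.8    6. ] w 36.5 yaw -21.76 centre @-21.4 [ 646.2 -246. ]
foot [ 555.6 -267.7    6. ] [ 594.8 -168.1    6. ] w 107.1 yaw -21.51 centre @-21.4 [ 645.  -245.3]
pL -21.24
pR -22.14
fL -22.64
fR -20.93
```

Request:
apply_moves:
  commands:
    - [[0,0.04,0,0.01,0,0],[0,0.05,-0.01,0,0,0],[0,0.05,0,0,0,0],[0,0.03,0,0,0,0],[0,0.015,0,0,0,0],[0,0.01,0,0,0,0]]

```text
clock: 18.87
eef_pos: [601.2, -230.4, 41.6]
tool_rot: [-1.572, 0.0, 1.21]
force: [-0.2, 0.4, -1.5]
width: 58.1
```

Request:
apply_moves:
  commands:
    - [[0,0.01,0,0,0,0],[0,0.01,0,0,0,0]]

```text
clock: 19.03
eef_pos: [601.2, -230.3, 40.6]
tool_rot: [-1.572, 0.0, 1.21]
force: [-0.2, -0.2, -1.4]
width: 57.6
```

Request:
apply_moves:
  commands:
    - [[0,0.01,0,0,0,0],[0,0.01,0,0,0,0]]

```text
clock: 19.2
eef_pos: [601.2, -230.4, 39.7]
tool_rot: [-1.572, -0.0, 1.21]
force: [-0.6, -0.7, -0.8]
width: 58.3
```

Request:
apply_moves:
  commands:
    - [[0,0.008,0,0,0,0]]

```text
clock: 19.28
eef_pos: [601.2, -230.4, 39.4]
tool_rot: [-1.572, 0.0, 1.21]
force: [0.2, 0.4, -0.4]
width: 58.2
```

Request:
apply_moves:
  commands:
    - [[0,0.008,0,0,0,0]]

```text
clock: 19.37
eef_pos: [601.2, -230.4, 39.0]
tool_rot: [-1.572, 0.0, 1.21]
force: [-0.6, 0.0, -1.2]
width: 57.7
```

Request:
apply_moves:
  commands:
    - [[0,0.008,0,0,0,0]]

```text
clock: 19.45
eef_pos: [601.2, -230.4, 38.7]
tool_rot: [-1.572, 0.0, 1.21]
force: [-0.1, 0.3, -1.6]
width: 58.0
```

Request:
apply_moves:
  commands:
    - [[0,0.007,0,0,0,0]]

```text
clock: 19.53
eef_pos: [601.3, -230.4, 38.4]
tool_rot: [-1.572, 0.0, 1.21]
force: [0.3, 0.6, -1.0]
width: 57.9
```

Request:
apply_moves:
  commands:
    - [[0,0.007,0,0,0,0]]

```text
clock: 19.62
eef_pos: [601.3, -230.4, 38.4]
tool_rot: [-1.572, 0.0, 1.21]
force: [-0.7, -0.1, 2.7]
width: 58.4
```

Request:
apply_moves:
  commands:
    - [[0,0.007,0,0,0,0]]

```text
clock: 19.7
eef_pos: [601.3, -230.4, 38.4]
tool_rot: [-1.572, 0.0, 1.21]
force: [-1.5, 0.3, 1.9]
width: 58.1
```

Request:
apply_moves:
  commands:
    - [[0,0.007,0,0,0,0]]

```text
clock: 19.78
eef_pos: [601.3, -230.4, 38.4]
tool_rot: [-1.572, -0.0, 1.21]
force: [-0.5, -0.1, 1.8]
width: 58.2
```

Request:
apply_moves:
  commands:
    - [[0,0.005,0,0,0,0],[0,0.003,0,0,0,0]]
  claw: 60

```text
clock: 19.95
eef_pos: [601.5, -230.5, 38.1]
tool_rot: [-1.573, 0.0, 1.21]
force: [-0.2, 0.0, 0.0]
width: 59.9
```

Request:
apply_moves:
  commands:
    - [[0,0,0,0,0,0],[0,0,0,0,0,0],[0,0,0,0,0,0],[0,0,0,0,0,0],[0,0,0,0,0,0]]
  claw: 82

```text
clock: 20.37
eef_pos: [602.2, -230.7, 38.0]
tool_rot: [-1.575, -0.0, 1.21]
force: [0.5, -0.1, 0.1]
width: 82.2
```

```bash
python3 -c "
from h import *
plan1([599.5,-230,140],69.4)"
```

```text
pos [ 602.21 -230.74   38.01] rot [-90.22  -0.    69.34] total units shift [-0.007, -2.55, 0.06] turn [0.043, -0.011, 0.0] F [ 0.52 -0.13  0.15] t 20.3667 w 82.16385028945214
```

Released; rise straight up slowly, then back off.

Request:
apply_moves:
  commands:
    - [[0,-0.1,0,0.03,0,0],[0,-0.2,0,0.01,0,0],[0,-0.25,0,0,0,0],[0,-0.25,0,0,0,0],[0,-0.3,0,0,0,0],[0,-0.4,0,0,0,0],[0,-0.4,0,0,0,0],[0,-0.4,0,0,0,0]]

```text
clock: 21.03
eef_pos: [600.8, -230.2, 136.7]
tool_rot: [-1.567, 0.0, 1.21]
force: [-0.0, 0.3, 0.1]
width: 82.2
```

Request:
apply_moves:
  commands:
    - [[0,-0.4,0.2,0,0,0],[0,-0.4,0.3,0,0,0],[0,-0.2,0.4,0,0,0],[0,0,0.4,0,0,0],[0,0,0.3,0,0,0],[0,0,0.1,0,0,0],[0,0,0,0,0,0],[0,0,0,0,0,0]]

```text
clock: 21.7
eef_pos: [540.7, -207.6, 194.8]
tool_rot: [-1.591, -0.001, 1.21]
force: [0.6, 0.2, 0.3]
width: 82.0
```

```bash
python3 -c "
from h import *
plan1([599.5,-230,140],69.4)
snap('wrist','w8'); snap('scene','s8'); snap('top','t8')
a=cv2.imread('pics/w8.png')[120:420,100:460]; a=cv2.resize(a,(576,480),interpolation=cv2.INTER_CUBIC)
c=cv2.imread('pics/s8.png')[165:225,160:240]; c=cv2.resize(c,(224,168),interpolation=cv2.INTER_CUBIC)
t=cv2.imread('pics/t8.png')[130:220,325:405]; t=cv2.resize(t,(224,252),interpolation=cv2.INTER_CUBIC)
o=np.zeros((600,800,3),np.uint8); o[:480,:576]=a; o[:168,576:]=c; o[170:422,576:]=t
cv2.imwrite('pics/c8.png',o)"
```

```text
pos [ 540.66 -207.6   194.83] rot [-9.116e+01 -4.000e-02  6.932e+01] total units shift [-0.005, 1.402, -1.546] turn [0.231, -0.015, 0.007] F [0.63 0.18 0.3 ] t 21.7 w 81.96200027114705
```

View pics/c8.png

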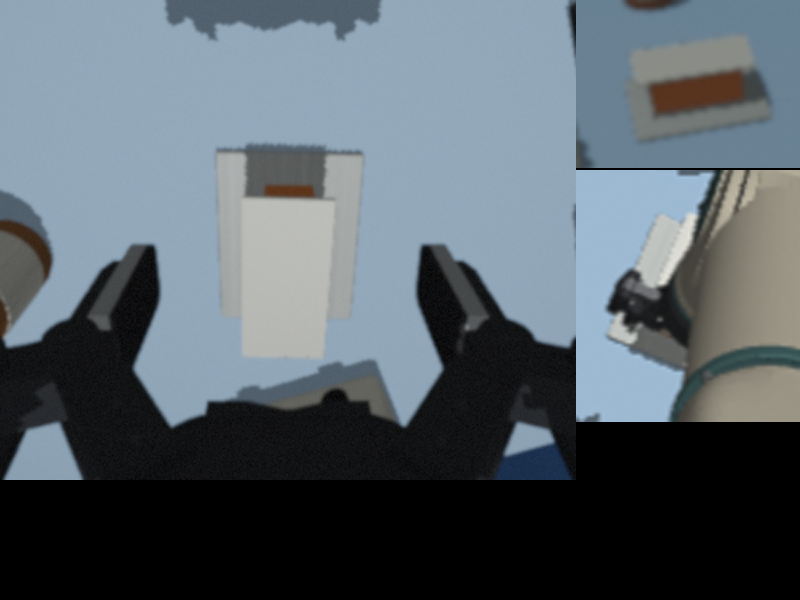

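```bash
python3 - <<'E'
from h import *
d=load('w8'); g=lambda X,Y,z: at(d,100+(X+.5)/1.6-.5,120+(Y+.5)/1.6-.5,z)[:2]
P=[g(*c,60) for c in((242,197),(335,199),(325,357),(242,356))]; F=[g(*c,6) for c in((217,150),(362,153),(351,318),(220,316))]
for n,C in(('plate',P),('foot',F)):
    C=np.array(C); e=(C[3]+C[2]-C[0]-C[1])/2; w=C[1]-C[0]; print(n,C.mean(0).round(1),'len',np.linalg.norm(e).round(1),'w',np.linalg.norm(w).round(1),'yaw',np.degrees(np.arctan2(e[1],e[0])).round(2),np.degrees(np.arctan2(-w[0],w[1])).round(2))
E
```

```text
plate [ 644.3 -247.3] len 129.2 w 59.0 yaw -22.24 -22.02
foot [ 643.4 -245.8] len 149.2 w 106.1 yaw -21.87 -21.92
```

```bash
python3 -c "
from cell import finish_job
print(finish_job())"
```

```text
the job is handed in; nothing more can be done
None
```

The white plate is lying flat on the cooling stand and the job is handed in. The arm touches nothing, and the clock stood at about 22 s of the 67 s allowed.

- **Slide out:** I felt for contact with the shut fingertips and slid the plate out with about 4–6 N of downward force. It stuck out about 42 mm, just under a third, past the ledge's edge.
- **Grip and lift:** I gripped the free end on its long sides and lifted it. In the scene picture it hung level to within about a pixel.
- **Placing:** I lowered it in small steps until the force rose by about 3–4 N. Then I opened the fingers and went straight up and away.

**Last check (wrist picture):**
- The plate's centre is about 1.7 mm from the centre of the stand's foot, and its direction is within about 0.4° of the stand's. The measured sizes (129 × 59 mm plate, 149 mm foot) fit the known ones.
- The scene picture shows it resting on the stand. I measured its level only while it was held, not after letting go.

**What disagreed:**
- The top and wrist cameras placed the stand's centre up to about 3 mm apart, within what their calibration allows.
- The gripper read 58 mm on the 60 mm plate.
- I did not check the other bench items one by one. No unexpected force showed at any step.

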